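# Load the large cell into the igniter's battery holder

### The job

Load the large battery cell into the open battery holder of the hob igniter: hold the cell level above the cradle, push its flat end against the coil-spring contact, then drop its button end in behind the low fixed end wall, so that the cell lies level and fully home in the cradle between the two contacts. Let go of it, and leave the small cell where it lies.

Things in the scene. Friction and masses are not known exactly. Their poses are not given: they have to be found in the camera images.
- big_cell_mid (a point): Centre of the large battery cell, a black-sleeved cylinder lying on the table, 34 mm in diameter, 61.5 mm long, about 0.12 kg. Its x axis runs along it from the flat end to the button end (each end 30.75 mm from here). At the start it is 17 mm above the table with z up; it does not roll by itself. Grasp it across its diameter from above.
- big_cell_button (a point): Tip of the large cell's button (the raised metal nub, 10 mm in diameter and 2 mm high, at the end with a bright metal rim band); the other end is flat.
- holder_seat (a point): Where the large cell's centre lies when home, 36 mm above the table, in the fixed grey battery cradle (126 x 52 mm). x: level, along the cradle, from spring contact to fixed contact; the button end belongs at +x; z up. Inner face of the low fixed end wall: 31 mm along +x, its top 2 mm above here. Between the ends only a trough 29 mm wide, over 11 mm below here, so fingers can straddle it.
- spring_contact (a joint): Upright steel plate, 26 mm wide, on a coil spring at the seat's -x end: 0 at rest, + is metres pushed back (to -x), at most 0.024; 2 N to start, 5 N at 8 mm, 8 N at 16 mm. At rest its face is 23 mm from the seat point (gap 8 mm too short for the cell); it reaches from 10 mm below to 27 mm above that point. Block behind it: from 57 mm, as tall. On release it slides the cell to the fixed contact.
- small_cell_mid (a point): Centre of the small battery cell, also black-sleeved, 15 mm in diameter and 50 mm long, lying on the table (centre 7.5 mm above it), x towards its button. It does not belong in this holder and stays where it is.
Mind the look-alikes: they are no part of the job. Several things look just like the part that bears big_cell_mid: the one meant starts farthest to the robot's left.

How it is judged:
By the outcome, as a careful person would: the job done as asked, in the order asked, and still so for the second after the job is handed in, with the robot touching nothing.
It also fails if it takes over 38 s, if anything falls off the work surface, if the arm or the gripper's body presses on something with over 40 N, if the wrist force passes 120 N, or if a joint passes its speed limit or range.

### The arm

A 7-joint arm with a two-finger parallel gripper is mounted at the origin on a cart in front of the work surface, level with it; the furniture and walls round the work are solid. World frame = base frame: x ahead of the robot, y to its left, z up, the work surface at z = 0. Lengths are in m, angles in rad, forces in N, time in s.
With the tool pointing down it reaches from about 0.425 to 0.875 m from the base axis. Payload 4.7 kg.
Tool frame: the origin (TCP) lies midway between the tips of the shut fingers; the grasp point (between the pads) lies 19 mm behind it; z points along the fingers, y is the direction in which the jaws open and shut (so a half turn about z gives the same grasp; the last joint's range is limited). The gripper opens to 87 mm and grips with 3 to 60 N. Pads are 19 mm wide; open, the fingers measure 117 mm over their backs; the gripper's body (75 mm by 190 mm) begins 51 mm behind the grasp point.
Start: joints at [1.246, 0.321, -0.07, 1.45, 0.023, 1.371, -0.057], TCP at [0.216, -0.613, 0.193] pointing down, gripper open.
Joint ranges: [-2.86, 2.86], [-0.3, 2.09], [-1.38, 1.24], [0.06, 2.45], [-1.56, 4.7], [0.09, 2.05], [-2.69, 2.69]. Speed limits (rad/s): [2.57, 2.57, 3.14, 3.14, 3.14, 3.14, 3.14].

### API

Orientations are given as a rotation vector (axis times angle).
In Python, from bench import ctrl, optics gives the robot as it stands. The module is installed in compiled form; this text tells all that it offers.
- The arm moves only by the tool step_arm, never from a script. Its argument "deltas" is a list of rows, each a list of 7 numbers: the turn, a rotation vector about the tool's x, y, z in degrees, then the shift along the tool's x, y, z in mm, then the finger opening in mm, from 0 to 87. A call has exactly 8 rows; each row is the pose to reach, as a shift and turn from the pose commanded when the call began, along the tool's axes at that moment; what a row does not reach only later rows make up. A row lasts 1/8 s, in which the tool goes at most 62.5 mm and 10.7 degrees, less where a joint would pass 70% of its speed; a pose out of reach is approached as far as the arm can. A call with a gripper value outside its range is refused whole. The fingers move at their own pace and stop on an object; "newtons" is the grip in N (left out, the last holds). Time passes only in rows, so rows that repeat a pose let the fingers close, or fill a call up. It gives the time, the measured TCP pose, the force and the opening at its end, in the units of the state.
- ctrl.get_state(): the state, without advancing time (a new reading comes with each control period).
- optics.get_image(name): name is "scene" or "top"; returns the picture (400x640x3 uint8, red, green, blue); there is no depth.
- optics.get_calibration(name): a dict with "K" (3x3 intrinsics, pixels), "k1" (the pictures are not rectified: a ray, as slopes to the right and down, at radius r is drawn at 1 + k1 r^2 times it, then the intrinsics apply), "R" (3x3) and "t" (3): a world point X has camera coordinates R X + t. Camera axes: x right, y down, z forward; pixel columns grow to the right and rows downward; lengths in m; the calibration is good to about 2 mm. A picture is of the moment at which its call begins. get_calibration takes no time and is no camera call.
- ctrl.close_job(): hands the job in, once; it reports no verdict.
The state is a dict: "time": time; "joint_positions": joint angles; "qd": joint speeds; "joint_torque": joint torques, N m; "position": TCP position; "tool_rot": TCP orientation; "ft_force": force on the tool from outside, world axes, zero at the start; "torque": the same for the moment, N m; "grip_width": opening from 0.0 (shut) to 1.0 (fully open).
Only numpy, scipy, OpenCV 4.12 (cv2) and the standard library are available. Lean on these libraries where they do the work, as an engineer would, in place of code of your own. Each camera call takes 0.05 s, during which the arm holds its last target.

## Working session

There is one attempt and no reset: what is moved stays moved. The work goes in short steps, Python scripts to look and compute and a tool call to move; the robot and the scene stay as the last step left them, time stands still between calls to the robot, and variables do not carry over. Pictures are saved under pics/ and viewed, and the job is handed in when it is done.

Besides the shell and the picture viewer there is one more tool, called after "Call:" in YAML: its name, and indented under it one key for each argument. step_arm: Moves the arm, as the interface text tells. Its arguments: {"type":"object","properties":{"deltas":{"type":"array"},"newtons":{"type":"number"}},"required":["deltas"]}

```bash
mkdir -p pics
python3 - <<'E'
from bench import ctrl, optics
import cv2
s=ctrl.get_state()
for k,v in s.items(): print(k,v)
for n in("scene","top"):
    cv2.imwrite(f"pics/{n}0.png",optics.get_image(n)[:,:,::-1]); c=optics.get_calibration(n); print(n,c)
E
```

```text
time 0.0
joint_positions [ 1.24609338  0.32185127 -0.07010518  1.4516818   0.02261964  1.37078562
 -0.05689166]
qd [-0.00043226  0.00014175 -0.00125426 -0.00054658  0.00025692  0.00031777
  0.00146125]
joint_torque [ 3.09441680e-05 -4.91287422e+01 -4.04000301e-01 -3.12528741e+01
 -6.40635495e-02  4.37452400e-02  2.13025046e-04]
position [ 0.21578499 -0.61248903  0.19223996]
tool_rot [-3.09474491e+00 -5.29426772e-01  6.83364369e-04]
ft_force [-0.44051929 -0.15755037 -0.14645251]
torque [-0.04130153  0.02465669 -0.04308036]
grip_width 1.0032164936534533
scene {'K': array([[398.30035227,   0.        , 324.89659478],
       [  0.        , 398.30035227, 202.72245123],
       [  0.        ,   0.        ,   1.        ]]), 'k1': -0.03481784198603326, 'R': array([[ 0.82657233, -0.56282513,  0.00245895],
       [-0.23915142, -0.35516907, -0.90369327],
       [ 0.50949463,  0.7463798 , -0.42817336]]), 't': array([-0.54974647,  0.12288896,  1.17835004])}
top {'K': array([[426.92735946,   0.        , 316.54352651],
       [  0.        , 426.92735946, 199.17250711],
       [  0.        ,   0.        ,   1.        ]]), 'k1': -0.07827485101436736, 'R': array([[ 0.00832634, -0.99990526,  0.01096078],
       [-0.99034804, -0.00976232, -0.13825866],
       [ 0.13835256, -0.0097038 , -0.9903355 ]]), 't': array([-0.20639092,  0.56075948,  1.1843352 ])}
```

View pics/scene0.png

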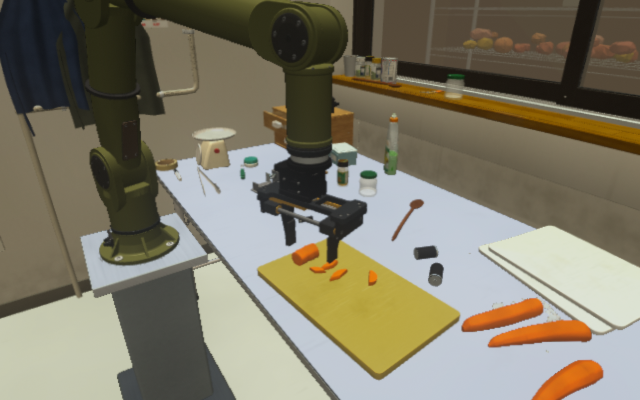

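View pics/top0.png

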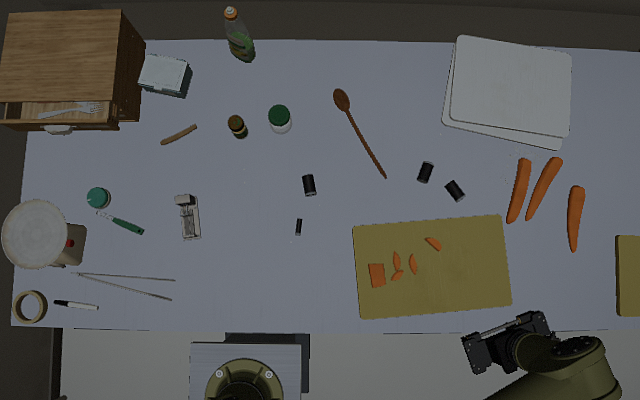

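The top view shows three large cells, at (309,184), (426,172) and (455,190). The leftmost, (309,184), is the one meant. The small cell is at (298,227), the cradle at (188,216), and the gripper at (505,340). I'll enlarge the relevant areas next.

Run:
```python
import cv2,numpy as np
t=cv2.imread("pics/top0.png")
a=cv2.resize(t[185:245,165:215],None,fx=8,fy=8,interpolation=cv2.INTER_CUBIC)
b=cv2.resize(t[165:240,285:335],None,fx=8,fy=6.4,interpolation=cv2.INTER_CUBIC)
b=cv2.resize(t[167:227,285:335],None,fx=8,fy=8,interpolation=cv2.INTER_CUBIC)
cv2.imwrite("pics/crop0.png",cv2.convertScaleAbs(np.hstack([a,b]),alpha=1.5))
```

```text
(no output)
```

View pics/crop0.png

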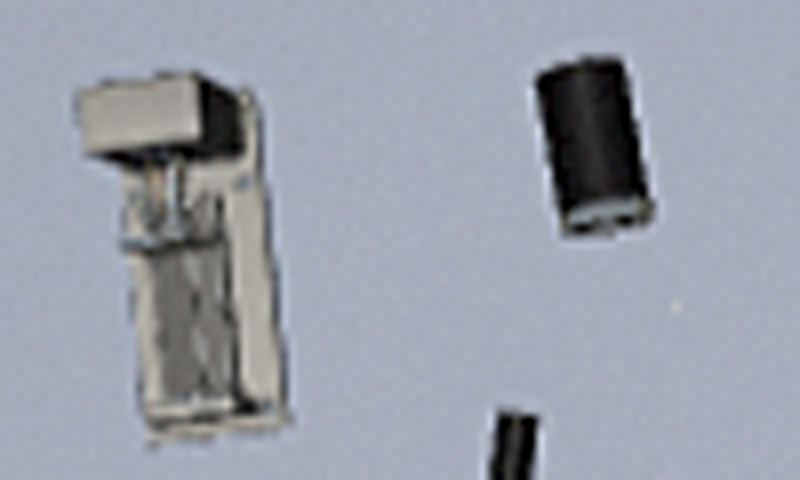

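```bash
cat > h.py <<'E'
import numpy as np,cv2
from bench import ctrl,optics
def ray(n,uv):
    c=optics.get_calibration(n);K=np.array(c["K"]);R=np.array(c["R"]);t=np.array(c["t"])
    uv=np.atleast_2d(np.asarray(uv,float))
    d=cv2.undistortPoints(uv.reshape(-1,1,2),K,np.array([c["k1"],0,0,0,0])).reshape(-1,2)
    return -R.T@t, np.c_[d,np.ones(len(d))]@R
def onz(n,uv,z):
    C,d=ray(n,uv); return C+d*((z-C[2])/d[:,2])[:,None]
def proj(n,X):
    c=optics.get_calibration(n);R=np.array(c["R"])
    return cv2.projectPoints(np.atleast_2d(np.asarray(X,float)),cv2.Rodrigues(R)[0],np.array(c["t"]),np.array(c["K"]),np.array([c["k1"],0,0,0,0]))[0].reshape(-1,2)
E
python3 - <<'E'
from h import *
np.set_printoptions(precision=4,suppress=True)
print(ray("top",[[300,200]])[0],ray("scene",[[300,200]])[0])
t=cv2.imread("pics/top0.png")
g=cv2.cvtColor(t,cv2.COLOR_BGR2GRAY)
def blob(u,v,w,h,th=80):
    m=(g[v:v+h,u:u+w]<th).astype(np.uint8)
    c=max(cv2.findContours(m,0,cv2.CHAIN_APPROX_NONE)[0],key=cv2.contourArea)
    return c.reshape(-1,2)+[u,v]
for nm,(u,v,w,h),z in(("big",(295,165,30,38),.017),("small",(288,212,20,28),.0075)):
    p=onz("top",blob(u,v,w,h),z)[:,:2]
    r=cv2.minAreaRect((p*1000).astype(np.float32)); print(nm,r); print(cv2.boxPoints(r))
# holder key points from crop px/8+offset
o=np.array([165,185])
P=lambda x,y:(np.array([[x,y]])+.0)/8-.5+.0625+o
for nm,x,y,z in(("blk back L",80,92,.063),("blk back R",195,75,.063),("blk front L",85,155,.063),("blk front R",203,148,.063),
  ("base far R",252,92,0.),("base near R",290,418,0.),("base near L",150,440,0),("wall inner L",150,410,.038),("wall inner R",232,402,.038),("plate L",122,245,.063),("plate R",225,240,.063)):
    print(nm,onz("top",P(x,y),z)[0])
E
```

```text
[ 0.3932 -0.1894  1.2527] [-0.1166 -1.1453  0.6169]
big ((608.3998413085938, -177.72244262695312), (64.80525207519531, 34.490196228027344), 11.668837547302246)
[[ 573.179  -167.3873]
 [ 580.1548 -201.1647]
 [ 643.6207 -188.0575]
 [ 636.6449 -154.2802]]
small ((486.39874267578125, -149.09344482421875), (15.21643352508545, 49.317195892333984), 83.71612548828125)
[[ 461.0555 -153.957 ]
 [ 510.0764 -159.3549]
 [ 511.7419 -144.2299]
 [ 462.7211 -138.832 ]]
blk back L [0.5643 0.201  0.063 ]
blk back R [0.5708 0.1601 0.063 ]
blk front L [0.5419 0.198  0.063 ]
blk front R [0.5448 0.156  0.063 ]
base far R [0.574  0.1569 0.    ]
base near R [0.4533 0.1373 0.    ]
base near L [0.4445 0.1889 0.    ]
wall inner L [0.4536 0.1779 0.038 ]
wall inner R [0.4569 0.1485 0.038 ]
plate L [0.5101 0.1831 0.063 ]
plate R [0.5123 0.1466 0.063 ]
```

```bash
cat >> h.py <<'E'
from scipy.spatial.transform import Rotation as Ro
def delta(pos,yaw_deg,base=None):
    """shift(mm)/turn(deg) in present tool axes to TCP pos with tool x at world yaw, tool z down"""
    s=ctrl.get_state(); R=Ro.from_rotvec(s["tool_rot"]); p=np.array(s["position"])
    y=np.radians(yaw_deg); x=[np.cos(y),np.sin(y),0]; z=[0,0,-1]; T=Ro.from_matrix(np.c_[x,np.cross(z,x),z])
    print("turn",np.round(np.degrees((R.inv()*T).as_rotvec()),2),"shift",np.round(R.inv().apply(np.array(pos)-p)*1000,1),"| at",np.round(p*1000,1),"F",np.round(s["ft_force"],1),"w",round(s["grip_width"]*87,1),"t",s["time"])
E
python3 -c "
from h import *
delta([.607,-.178,.15],11.7)"
```

```text
turn [-0.1   0.01  7.72] shift [ 513.4 -279.7   42.8] | at [ 215.8 -612.5  192.3] F [-0.6  0.4  0.3] w 87.2 t 0.1
```

Call:
step_arm:
  deltas:
    - [0,0,0.5,30,-16,3,87]
    - [0,0,1.5,80,-44,8,87]
    - [0,0,2.5,130,-71,12,87]
    - [0,0,3.5,180,-98,16,87]
    - [0,0,4.5,232,-126,20,87]
    - [0,0,5.5,284,-155,24,87]
    - [0,0,6.5,336,-183,28,87]
    - [0,0,7.5,388,-211,32,87]

```text
time: 1.1
position: [0.5126, -0.2836, 0.1609]
tool_rot: [3.125, 0.325, -0.001]
ft_force: [0.4, -1.6, -0.3]
grip_width: 1.004
```

Run:
```python
from h import *
delta([.607,-.178,.11],11.7)
i=optics.get_image("scene");cv2.imwrite("pics/scene1.png",i[:,:,::-1])
delta([.607,-.178,.11],11.7)
```

```text
turn [0.   0.03 0.17] shift [114.2 -83.9  50.9] | at [ 512.6 -283.6  160.9] F [ 0.4 -1.6 -0.3] w 87.4 t 1.1
turn [-0.31 -0.29  0.8 ] shift [106.4 -73.8  51.4] | at [ 518.9 -273.4  160.5] F [4.3 5.3 0.5] w 86.9 t 1.15
```

View pics/scene1.png

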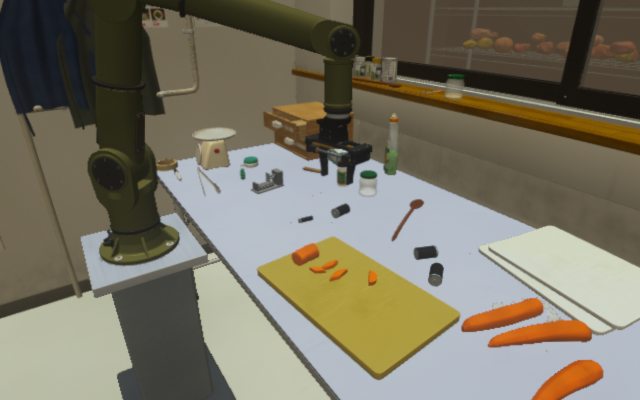

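Call:
step_arm:
  deltas:
    - [0,0,0,25,-18,6,87]
    - [0,0,0,55,-40,15,87]
    - [0,0,0,85,-62,25,87]
    - [0,0,0,105,-77,35,87]
    - [0,0,0.2,114,-84,45,87]
    - [0,0,0.2,114,-84,51,87]
    - [0,0,0.2,114,-84,51,87]
    - [0,0,0.2,114,-84,51,87]

```text
time: 2.15
position: [0.6056, -0.181, 0.1108]
tool_rot: [3.125, 0.317, 0.0]
ft_force: [0.1, 0.1, 0.0]
grip_width: 0.998
```

Run:
```python
from h import *
np.set_printoptions(precision=4,suppress=True)
delta([.607,-.178,.003],11.7)
s=cv2.imread("pics/scene1.png")
a=cv2.resize(s[160:205,245:295],None,fx=15,fy=12,interpolation=cv2.INTER_CUBIC)
cv2.imwrite("pics/crop1.png",cv2.convertScaleAbs(a,alpha=1.3))
t=cv2.imread("pics/top0.png")
a=cv2.resize(t[187:247,165:215],None,fx=10,fy=10,interpolation=cv2.INTER_CUBIC)
cv2.imwrite("pics/crop2.png",cv2.convertScaleAbs(a,alpha=1.5))
# cell in scene: expected projections
m=(cv2.cvtColor(s,cv2.COLOR_BGR2GRAY)[198:224,322:360]<90).astype(np.uint8)
c=max(cv2.findContours(m,0,cv2.CHAIN_APPROX_NONE)[0],key=cv2.contourArea);print(cv2.boundingRect(c),cv2.moments(m)['m10']/m.sum()+322,cv2.moments(m)['m01']/m.sum()+198)
print(proj("scene",[[.607,-.178,.017]]))
```

```text
turn [ 0.05 -0.   -0.11] shift [  2.   -2.8 107.8] | at [ 605.6 -181.   110.8] F [0.1 0.1 0. ] w 86.8 t 2.15
(10, 6, 18, 14) 340.67605633802816 210.2605633802817
[[340.3276 210.2835]]
```

View pics/crop1.png

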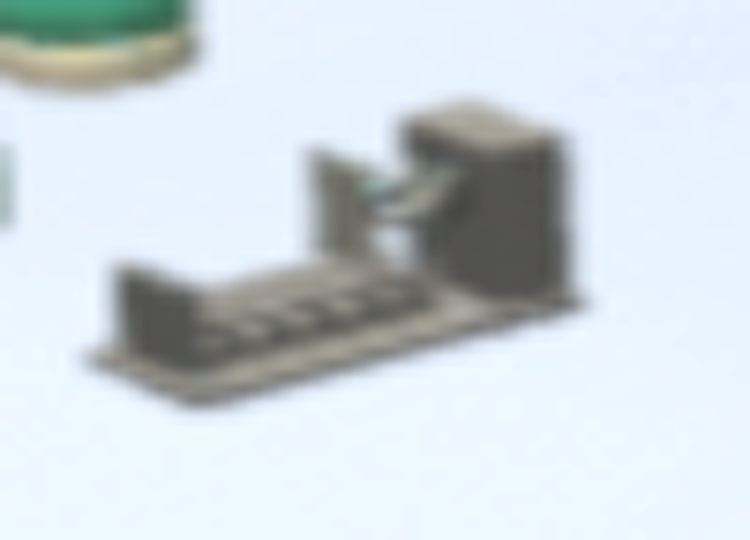

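View pics/crop2.png

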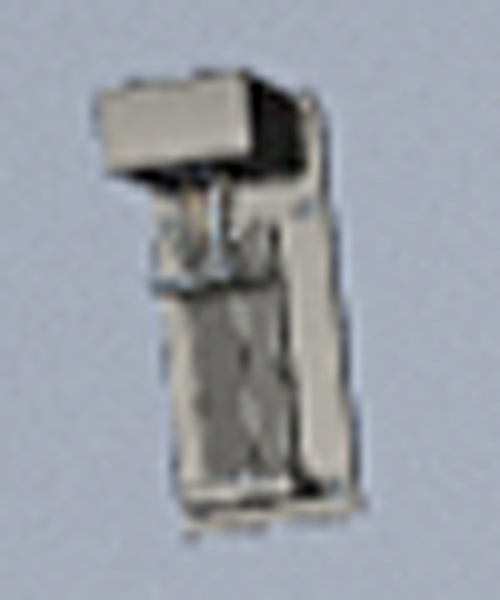

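Run:
```python
from h import *
np.set_printoptions(precision=4,suppress=True)
T=lambda x,y:[x/10-.45+165,y/10-.45+187]
S=lambda x,y:[x/15-.47+245,y/12-.46+160]
for nm,x,y,z in(("blk back L",98,92,.063),("blk back R",248,72,.063),("blk front L",105,172,.063),("blk front R",250,162,.063),
 ("base farR",320,100,.003),("base nearR",360,500,.003),("base nearL",188,530,.003),("wall inner L",188,492,.038),("wall in R",292,482,.038),("wall out L",190,508,.038),("wall out R",292,497,.038),("plate L",150,290,.063),("plate R",280,284,.063)):
    print("T",nm,onz("top",[T(x,y)],z)[0])
for nm,x,y,z in(("blk frontR",462,140,.063),("blk backR",562,140,.063),("blk top L front",400,112,.063),("blk R top near",400,112,.063),("base nearL",92,360,.003),("base nearR",200,400,.003),("base farR",585,300,.003),("wall out L",118,265,.038),("wall out R",198,295,.038),("plate L",312,150,.063),("plate R",362,170,.063)):
    print("S",nm,onz("scene",[S(x,y)],z)[0])
# model prediction
for yaw,seat in((9.5,(.486,.166)),(8,(.486,.166))):
    y=np.radians(yaw);ex=np.array([-np.cos(y),-np.sin(y),0]);ez=np.array([0,0,1.]);ey=np.cross(ez,ex);s0=np.array([*seat,.036])
    for nm,a in(("wall in",(31,14.5,2)),("wall in",(31,-14.5,2)),("plate",(-23,13,27)),("plate",(-23,-13,27)),("blk",(-57,22,27)),("blk",(-57,-22,27))):
        X=s0+(a[0]*ex+a[1]*ey+a[2]*ez)/1000
        p=proj("top",[X])[0];q=proj("scene",[X])[0]
        print(yaw,nm,a,((p-[165,187]+.45)*10).round(),((q-[245,160]+.47)*[15,12]).round())
```

```text
T blk back L [0.5652 0.2017 0.063 ]
T blk back R [0.5714 0.159  0.063 ]
T blk front L [0.5424 0.1984 0.063 ]
T blk front R [0.5457 0.1571 0.063 ]
T base farR [0.5721 0.1545 0.003 ]
T base nearR [0.4539 0.1373 0.003 ]
T base nearL [0.4444 0.1878 0.003 ]
T wall inner L [0.4538 0.1778 0.038 ]
T wall in R [0.457  0.1479 0.038 ]
T wall out L [0.4493 0.177  0.038 ]
T wall out R [0.4528 0.1477 0.038 ]
T plate L [0.5091 0.1838 0.063 ]
T plate R [0.5112 0.1469 0.063 ]
S blk frontR [0.5438 0.1656 0.063 ]
S blk backR [0.5654 0.151  0.063 ]
S blk top L front [0.5424 0.1978 0.063 ]
S blk R top near [0.5424 0.1978 0.063 ]
S base nearL [0.4427 0.184  0.003 ]
S base nearR [0.452  0.1394 0.003 ]
S base farR [0.5725 0.1568 0.003 ]
S wall out L [0.4485 0.1745 0.038 ]
S wall out R [0.4546 0.1405 0.038 ]
S plate L [0.5074 0.1792 0.063 ]
S plate R [0.5099 0.1559 0.063 ]
9.5 wall in (31, 14.5, 2) [297. 479.] [199. 287.]
9.5 wall in (31, -14.5, 2) [197. 495.] [133. 261.]
9.5 plate (-23, 13, 27) [245. 285.] [363. 169.]
9.5 plate (-23, -13, 27) [154. 299.] [303. 147.]
9.5 blk (-57, 22, 27) [262. 162.] [491. 150.]
9.5 blk (-57, -22, 27) [109. 186.] [388. 115.]
8 wall in (31, 14.5, 2) [294. 481.] [196. 286.]
8 wall in (31, -14.5, 2) [194. 494.] [133. 260.]
8 plate (-23, 13, 27) [247. 286.] [364. 169.]
8 plate (-23, -13, 27) [156. 298.] [306. 148.]
8 blk (-57, 22, 27) [267. 163.] [492. 151.]
8 blk (-57, -22, 27) [114. 183.] [393. 116.]
```

Both views agree on the target cell: it projects to (340.3,210.3) in scene and I measured (340.7,210.3). The cradle in scene spans about (251,190) to (284,185), with its block at the far end. My estimate for the seat is (0.4865, 0.1675), with the cradle's +x pointing toward the robot at yaw 8.5°. Next I'll lower onto the cell.

Call:
step_arm:
  deltas:
    - [0,0,0,1,-1,10,87]
    - [0,0,-0.1,2,-3,30,87]
    - [0,0,-0.1,2,-3,50,80]
    - [0,0,-0.1,2,-3,70,70]
    - [0,0,-0.1,2,-3,88,70]
    - [0,0,-0.1,2,-3,100,70]
    - [0,0,-0.1,2,-3,106,70]
    - [0,0,-0.1,2,-3,107,70]
  newtons: 30

```text
time: 3.15
position: [0.6075, -0.1761, 0.0032]
tool_rot: [3.125, 0.323, 0.0]
ft_force: [-1.2, 0.1, -0.7]
grip_width: 0.804
```

Run:
```python
from h import *
delta([.607,-.178,.003],11.7)
for n in("scene","top"): cv2.imwrite(f"pics/{n}2.png",optics.get_image(n)[:,:,::-1])
s=cv2.imread("pics/scene2.png")[150:240,280:400];t=cv2.imread("pics/top2.png")[140:230,250:370]
cv2.imwrite("pics/crop3.png",np.vstack([cv2.resize(s,None,fx=3.3,fy=3.3,interpolation=2),cv2.resize(t,None,fx=3.3,fy=3.3,interpolation=2)]))
delta([.607,-.178,.003],11.7)
```

```text
turn [ 0.01 -0.    0.12] shift [-0.9  1.8  0.2] | at [ 607.5 -176.1    3.2] F [-1.2  0.1 -0.7] w 70.0 t 3.15
turn [ 0.03 -0.05  0.11] shift [-1.2  1.6  0.9] | at [ 607.9 -176.2    3.9] F [-0.1 -0.4  0.2] w 69.9 t 3.25
```

View pics/crop3.png

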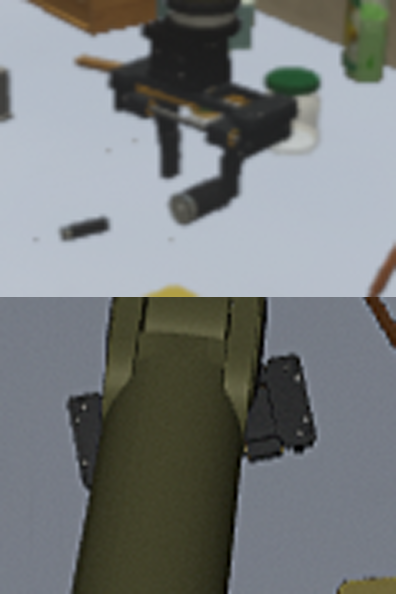

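The scene crop shows the cell lying between the open fingers, one on each side, with its button end facing the robot. I'll close on it now.

Call:
step_arm:
  deltas:
    - [0,0,0,-1,1.5,0,70]
    - [0,0,0,-1,1.5,0,50]
    - [0,0,0,-1,1.5,0,40]
    - [0,0,0,-1,1.5,0,30]
    - [0,0,0,-1,1.5,0,25]
    - [0,0,0,-1,1.5,0,25]
    - [0,0,0,-1,1.5,0,25]
    - [0,0,0,-1,1.5,0,25]
  newtons: 35

```text
time: 4.25
position: [0.6067, -0.1777, 0.0033]
tool_rot: [3.125, 0.323, -0.0]
ft_force: [0.4, 0.2, -0.3]
grip_width: 0.288
```

Run:
```python
from h import *
delta([.607,-.178,.003],11.7)
delta([.4865-.012*.989,.1675-.012*.148,.10],8.5)
```

```text
turn [0.   0.   0.11] shift [0.2 0.3 0.3] | at [ 606.7 -177.7    3.3] F [ 0.4  0.2 -0.3] w 25.0 t 4.25
turn [0.   0.   3.31] shift [ -59.  -363.2  -96.7] | at [ 606.7 -177.7    3.3] F [ 0.4  0.2 -0.3] w 25.0 t 4.25
```

Run:
```python
from h import *
cv2.imwrite(f"pics/scene3.png",optics.get_image("scene")[:,:,::-1])
s=cv2.imread("pics/scene3.png")[140:240,280:400]
cv2.imwrite("pics/crop4.png",cv2.resize(s,None,fx=6,fy=6,interpolation=2))
s=ctrl.get_state();print(s["grip_width"]*87)
```

```text
25.066491586271233
```

View pics/crop4.png

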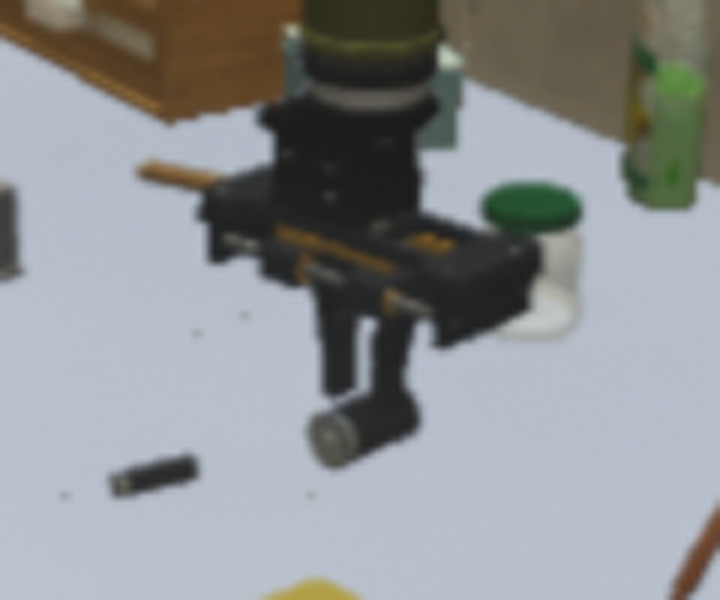

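Run:
```python
from h import *
np.set_printoptions(precision=1,suppress=True)
s=ctrl.get_state();p=np.array(s["position"]);R=Ro.from_rotvec(s["tool_rot"])
for im,w in(("crop4",12.5),("crop3(px)",35)):
  for sy in(-1,1):
    for dz in(0,-10,-20,-40,-60):
      q=proj("scene",[p+R.apply([0,sy*w/1000,dz/1000])])[0]
      print(im,sy*w,dz,(q-[280,140])*6 if w<20 else (q-[280,150])*3.3)
for a in [(30.75,0,0),(-30.75,0,0),(30.75,0,17),(0,17,0),(0,-17,0),(0,0,17),(0,0,-17)]:
  X=np.array([.607,-.178,.017])+Ro.from_euler('z',11.7,degrees=True).apply(np.array(a)/1000)
  print("cell",a,(proj("scene",[X])[0]-[280,140])*6)
```

```text
crop4 -12.5 0 [344.5 436.3]
crop4 -12.5 -10 [344.8 420.6]
crop4 -12.5 -20 [345.  404.8]
crop4 -12.5 -40 [345.6 372.8]
crop4 -12.5 -60 [346.2 340.5]
crop4 12.5 0 [377.3 450.3]
crop4 12.5 -10 [377.7 434.4]
crop4 12.5 -20 [378.1 418.5]
crop4 12.5 -40 [378.9 386.2]
crop4 12.5 -60 [379.7 353.6]
crop3(px) -35 0 [173.6 200.2]
crop3(px) -35 -10 [173.7 191.6]
crop3(px) -35 -20 [173.8 183. ]
crop3(px) -35 -40 [174.  165.6]
crop3(px) -35 -60 [174.2 147.9]
crop3(px) 35 0 [224.1 221.7]
crop3(px) 35 -10 [224.4 212.9]
crop3(px) 35 -20 [224.7 204.1]
crop3(px) 35 -40 [225.2 186.2]
crop3(px) 35 -60 [225.8 168.1]
cell (30.75, 0, 0) [398.  404.6]
cell (-30.75, 0, 0) [324.9 439.3]
cell (30.75, 0, 17) [398.7 377.7]
cell (0, 17, 0) [339.7 412.4]
cell (0, -17, 0) [384.5 431.2]
cell (0, 0, 17) [362.5 394.6]
cell (0, 0, -17) [361.4 448.6]
```

Run:
```python
from h import *
np.set_printoptions(precision=1,suppress=True)
for nm,p,rv in(("s0",[.2158,-.6125,.1922],[-3.0947,-.5294,.0007]),("s1",[.5160,-.2785,.1607],[3.125,.325,0])):
  R=Ro.from_rotvec(rv)
  for sy in(-1,1):
    for w in (43.5,58):
     for dz in (0,-25,-50): print(nm,sy*w,dz,proj("scene",[np.array(p)+R.apply([0,sy*w/1000,dz/1000])])[0])
s=cv2.imread("pics/scene0.png")[170:290,230:390]
cv2.imwrite("pics/crop5.png",cv2.convertScaleAbs(cv2.resize(s,None,fx=5,fy=5,interpolation=2),alpha=1.6))
s=cv2.imread("pics/scene3.png")[185:230,320:380]
cv2.imwrite("pics/crop6.png",cv2.convertScaleAbs(cv2.resize(s,None,fx=13,fy=13,interpolation=2),alpha=2.2))
```

```text
s0 -43.5 0 [293.3 256.3]
s0 -43.5 -25 [292.9 245.3]
s0 -43.5 -50 [292.5 233.9]
s0 -58 0 [287.7 253.9]
s0 -58 -25 [287.2 242.9]
s0 -58 -50 [286.7 231.6]
s0 43.5 0 [329.8 272. ]
s0 43.5 -25 [329.9 260.5]
s0 43.5 -50 [330.  248.6]
s0 58 0 [336.3 274.8]
s0 58 -25 [336.5 263.2]
s0 58 -50 [336.8 251.2]
s1 -43.5 0 [325.7 182.7]
s1 -43.5 -25 [325.8 174.9]
s1 -43.5 -50 [325.8 167. ]
s1 -58 0 [322.3 181.5]
s1 -58 -25 [322.3 173.7]
s1 -58 -50 [322.3 165.8]
s1 43.5 0 [347.7 190.9]
s1 43.5 -25 [348.  182.8]
s1 43.5 -50 [348.2 174.5]
s1 58 0 [351.6 192.3]
s1 58 -25 [351.9 184.2]
s1 58 -50 [352.2 175.9]
```

View pics/crop5.png

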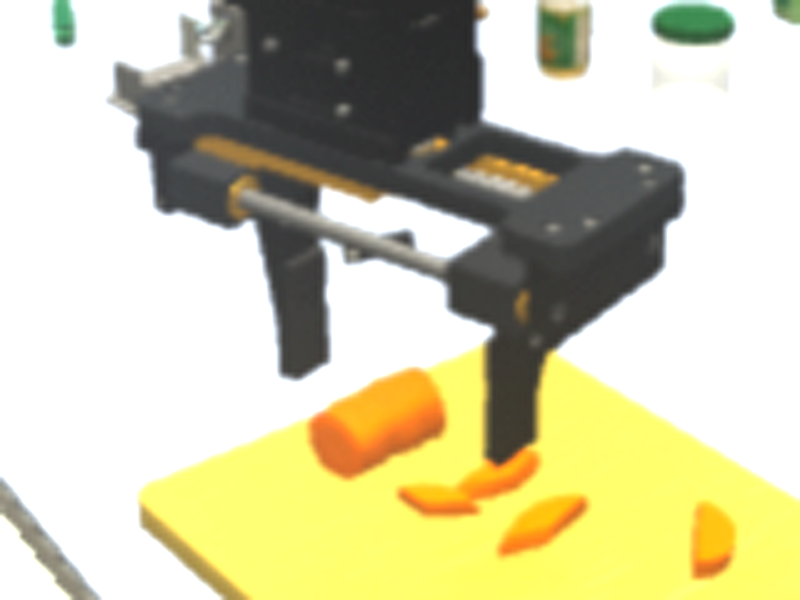

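View pics/crop6.png

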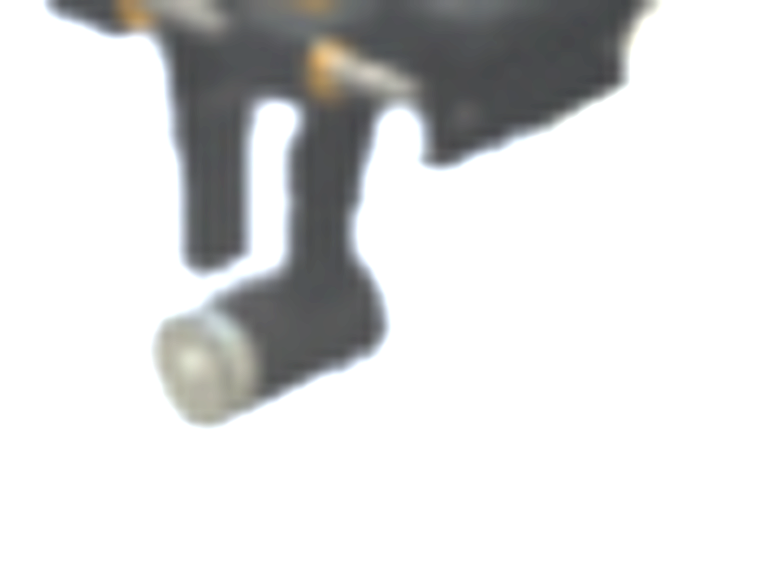

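Run:
```python
from h import *
np.set_printoptions(precision=1,suppress=True)
p=np.array([.2158,-.6125,.1922]);R=Ro.from_rotvec([-3.0947,-.5294,.0007])
for dz in(-20,-24,-28):
  print(dz,[((proj("scene",[p+R.apply(np.array([x,y,dz])/1000)])[0]-[230,170]+.4)*5).round() for y in(-53,-43.5,43.5,53) for x in (-9.5,9.5)])
```

```text
-20 [array([282., 392.]), array([314., 371.]), array([301., 400.]), array([333., 379.]), array([486., 478.]), array([517., 454.]), array([507., 487.]), array([538., 463.])]
-24 [array([282., 383.]), array([314., 363.]), array([301., 391.]), array([333., 370.]), array([486., 469.]), array([517., 445.]), array([508., 478.]), array([538., 454.])]
-28 [array([281., 374.]), array([314., 354.]), array([300., 382.]), array([333., 361.]), array([486., 459.]), array([517., 436.]), array([508., 468.]), array([538., 444.])]
```

Projecting the fingers shows the real tips ending about 28 mm short of the nominal TCP. In scene3 they stop near (336,206), at the top of the cell, so the jaws closed over it without touching and it hasn't moved. I'll open, go about 24 mm lower and watch the force.

Call:
step_arm:
  deltas:
    - [0,0,0,0,0,0,60]
    - [0,0,0,0,0,0,60]
    - [0,0,0,0,0,0,60]
    - [0,0,0,0,0,3,60]
    - [0,0,0,0,0,8,60]
    - [0,0,0,0,0,13,60]
    - [0,0,0,0,0,16,60]
    - [0,0,0,0,0,16,60]

```text
time: 5.3
position: [0.6064, -0.1777, -0.0131]
tool_rot: [-3.125, -0.323, 0.001]
ft_force: [0.7, 0.3, -0.4]
grip_width: 0.69
```

Run:
```python
from h import *
delta([.607,-.178,-.021],11.7)
cv2.imwrite(f"pics/scene4.png",optics.get_image("scene")[:,:,::-1])
s=cv2.imread("pics/scene4.png")[180:230,310:380]
cv2.imwrite("pics/crop7.png",cv2.convertScaleAbs(cv2.resize(s,None,fx=11,fy=11,interpolation=2),alpha=2.2))
```

```text
turn [-0.02  0.04  0.12] shift [0.5 0.5 7.9] | at [ 606.4 -177.7  -13.1] F [ 0.7  0.3 -0.4] w 60.0 t 5.3
```

View pics/crop7.png

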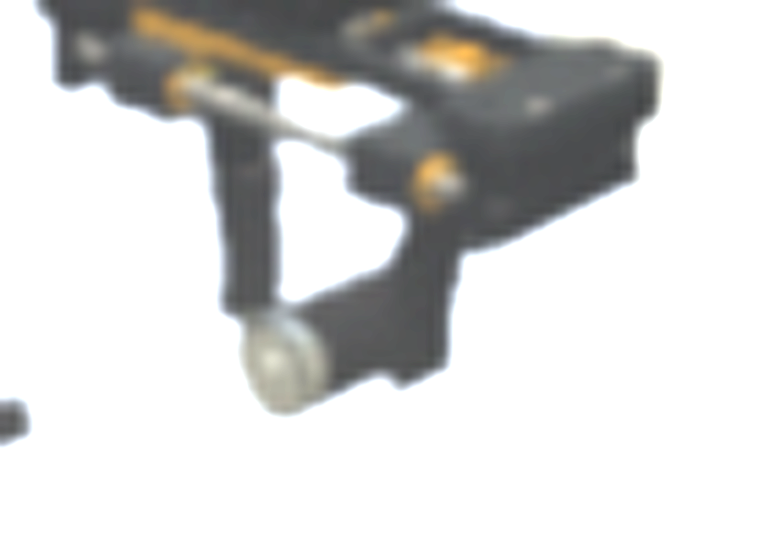

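Now the right finger reaches well down beside the cell, with its tip at crop (400,385), and there's no contact force. I'll go 7 mm lower and close.

Call:
step_arm:
  deltas:
    - [0,0,0,0.5,0.5,3,60]
    - [0,0,0,0.5,0.5,6,60]
    - [0,0,0,0.5,0.5,7,55]
    - [0,0,0,0.5,0.5,7,45]
    - [0,0,0,0.5,0.5,7,35]
    - [0,0,0,0.5,0.5,7,25]
    - [0,0,0,0.5,0.5,7,20]
    - [0,0,0,0.5,0.5,7,20]
  newtons: 35

```text
time: 6.35
position: [0.6074, -0.1781, -0.0195]
tool_rot: [3.125, 0.323, 0.0]
ft_force: [-0.6, -0.2, 1.1]
grip_width: 0.384
```

Run:
```python
from h import *
delta([.607,-.178,-.021],11.7)
delta([.4865-.012*.989,.1675-.012*.148,.08],8.5)
```

```text
turn [ 0.01 -0.01  0.11] shift [-0.3 -0.2  1.5] | at [ 607.4 -178.1  -19.5] F [-0.6 -0.2  1.1] w 33.4 t 6.35
turn [ 0.01 -0.01  3.31] shift [ -59.5 -363.7  -99.6] | at [ 607.4 -178.1  -19.5] F [-0.6 -0.2  1.1] w 33.4 t 6.35
```

The cell is gripped, with the jaws stopped at 33.4 mm. Next I'll lift it and carry it towards the holder.

Call:
step_arm:
  deltas:
    - [0,0,0,0,0,-12,20]
    - [0,0,0,0,0,-40,20]
    - [0,0,0.3,-4,-25,-70,20]
    - [0,0,0.8,-12,-70,-90,20]
    - [0,0,1.3,-20,-120,-99,20]
    - [0,0,1.8,-28,-170,-99,20]
    - [0,0,2.3,-36,-220,-99,20]
    - [0,0,2.8,-44,-270,-99,20]

```text
time: 7.35
position: [0.5084, 0.0786, 0.0801]
tool_rot: [3.131, 0.246, 0.002]
ft_force: [-0.2, 0.9, -1.2]
grip_width: 0.386
```

Run:
```python
from h import *
delta([.4865-.012*.989,.1675-.012*.148,.08],8.5)
```

```text
turn [ 0.04 -0.06  0.5 ] shift [-19.7 -91.3   0. ] | at [508.4  78.6  80.1] F [-0.2  0.9 -1.2] w 33.5 t 7.35
```

Call:
step_arm:
  deltas:
    - [0,0,0.1,-8,-38,0,20]
    - [0,0,0.3,-14,-65,0,20]
    - [0,0,0.5,-18,-82,0,20]
    - [0,0,0.5,-19.5,-90,0,20]
    - [0,0,0.5,-19.5,-91.5,0,20]
    - [0,0,0.5,-19.5,-91.5,0,20]
    - [0,0,0.5,-19.5,-91.5,0,20]
    - [0,0,0.5,-19.5,-91.5,0,20]

```text
time: 8.35
position: [0.4755, 0.1639, 0.0792]
tool_rot: [3.133, 0.232, -0.0]
ft_force: [-0.2, 0.6, -1.7]
grip_width: 0.389
```

Run:
```python
from h import *
delta([.4865-.012*.989,.1675-.012*.148,.0235],8.5)
for n in("scene","top"): cv2.imwrite(f"pics/{n}5.png",optics.get_image(n)[:,:,::-1])
s=cv2.imread("pics/scene5.png")[130:210,220:310];t=cv2.imread("pics/top5.png")[170:250,150:240]
cv2.imwrite("pics/crop8.png",np.hstack([cv2.convertScaleAbs(cv2.resize(s,None,fx=4.4,fy=7,interpolation=2),alpha=1.8),cv2.convertScaleAbs(cv2.resize(t,None,fx=4.4,fy=7,interpolation=2),alpha=1.6)]))
cv2.imwrite("pics/crop9.png",cv2.convertScaleAbs(cv2.resize(s,None,fx=7.5,fy=7.5,interpolation=2),alpha=1.8))
```

```text
turn [ 0.01  0.01 -0.04] shift [-0.6 -2.  55.7] | at [475.5 163.9  79.2] F [-0.2  0.6 -1.7] w 33.8 t 8.35
```

View pics/crop9.png

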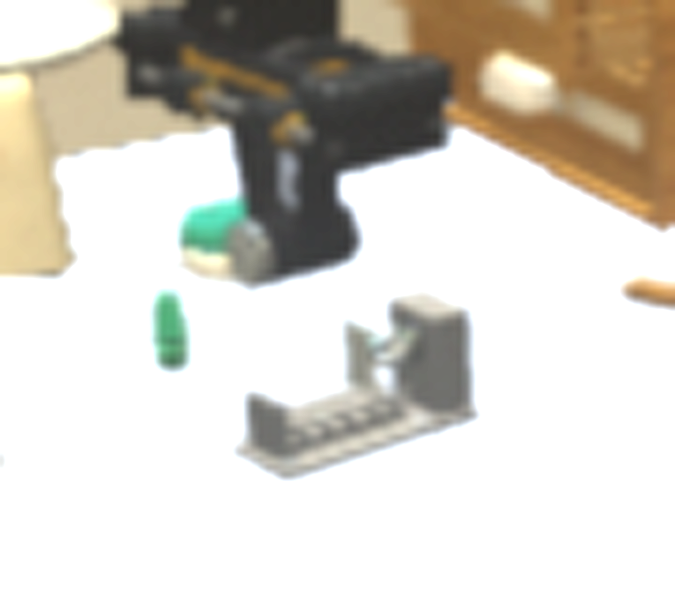

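View pics/top5.png

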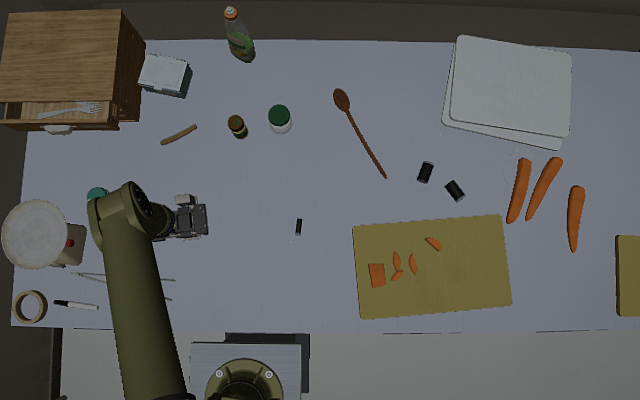

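Run:
```python
from h import *
np.set_printoptions(precision=1,suppress=True)
y=np.radians(8.5);ex=np.array([-np.cos(y),-np.sin(y),0]);ey=np.array([np.sin(y),-np.cos(y),0])
p=np.array([.4755,.1639,.0792])+[0,0,.0367]
c=lambda X:(proj("scene",[X])[0]-[220,130]+.43)*7.5
for a in((30.75,0,0),(28.75,0,17),(28.75,0,-17),(28.75,17,0),(28.75,-17,0),(-30.75,17,0),(-30.75,12,12),(-30.75,12,-12),(-30.75,0,-17)):
    print(a,c(p+(a[0]*ex+a[1]*ey+a[2]*np.array([0,0,1]))/1000))
s0=np.array([.4865,.1675,.036])
for a in((31,0,2),(-23,13,27),(-23,-13,27),(-57,20,27),(-57,-20,27),(-57,20,-33),(-79,20,27)): print("H",a,c(s0+(a[0]*ex+a[1]*ey+a[2]*np.array([0,0,1]))/1000))
```

```text
(30.75, 0, 0) [241.2 255.5]
(28.75, 0, 17) [242.1 222. ]
(28.75, 0, -17) [247.2 286.9]
(28.75, 17, 0) [263.9 263.3]
(28.75, -17, 0) [225.7 246.1]
(-30.75, 17, 0) [363.4 235.9]
(-30.75, 12, 12) [356.2 210.8]
(-30.75, 12, -12) [359. 256.]
(-30.75, 0, -17) [345.9 259.4]
H (31, 0, 2) [269.2 394.5]
H (-23, 13, 27) [368.5 329.3]
H (-23, -13, 27) [339.2 315.9]
H (-57, 20, 27) [430.2 316.9]
H (-57, -20, 27) [384.8 296.8]
H (-57, 20, -33) [435.8 423.6]
H (-79, 20, 27) [464.2 306.7]
```

Call:
step_arm:
  deltas:
    - [0,0,0,-0.5,-1,5,20]
    - [0,0,0,-0.5,-1.5,18,20]
    - [0,0,0,-0.5,-1.5,32,20]
    - [0,0,0,-0.5,-1.5,44,20]
    - [0,0,0,-0.5,-1.5,52,20]
    - [0,0,0,-0.5,-1.5,55,20]
    - [0,0,0,-0.5,-1.5,55,20]
    - [0,0,0,-0.5,-1.5,55,20]

```text
time: 9.45
position: [0.4751, 0.166, 0.0247]
tool_rot: [3.133, 0.233, 0.001]
ft_force: [-0.2, 0.3, -1.7]
grip_width: 0.387
```

Run:
```python
from h import *
delta([.4865-.012*.989,.1675-.012*.148,.0235],8.5)
for n in("scene","top"): cv2.imwrite(f"pics/{n}6.png",optics.get_image(n)[:,:,::-1])
s=cv2.imread("pics/scene6.png")[150:200,235:305]
cv2.imwrite("pics/crop10.png",cv2.convertScaleAbs(cv2.resize(s,None,fx=11,fy=11,interpolation=2),alpha=1.8))
t=cv2.imread("pics/top6.png")[180:250,150:230]
cv2.imwrite("pics/crop11.png",cv2.convertScaleAbs(cv2.resize(t,None,fx=8,fy=8,interpolation=2),alpha=1.8))
```

```text
turn [ 0.   -0.05  0.01] shift [-0.5  0.2  1.2] | at [475.1 166.   24.7] F [-0.2  0.3 -1.7] w 33.7 t 9.45
```

View pics/crop10.png

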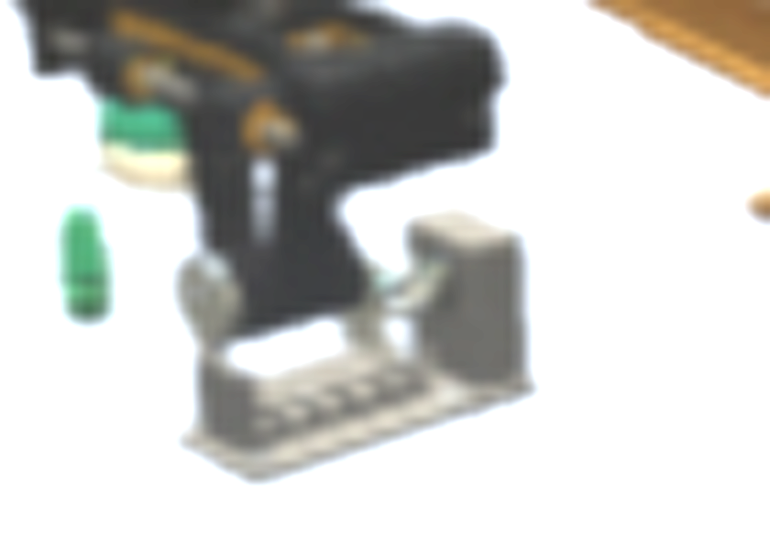

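View pics/crop11.png

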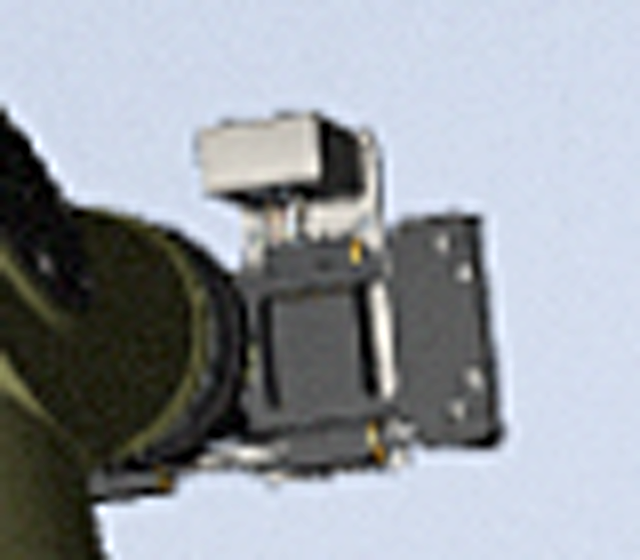

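Run:
```python
from h import *
np.set_printoptions(precision=1,suppress=True)
y=np.radians(8.5);ex=np.array([-np.cos(y),-np.sin(y),0]);ey=np.array([np.sin(y),-np.cos(y),0]);ez=np.array([0,0,1])
c=lambda X:(proj("scene",[X])[0]-[235,150]+.45)*11
p=np.array([.4751,.166,.0247])+[0,0,.0367]
for a in((28.75,0,0),(28.75,17,0),(28.75,-17,0),(28.75,0,17),(28.75,0,-17)): print("cell",a,c(p+(a[0]*ex+a[1]*ey+a[2]*ez)/1000))
s0=np.array([.4865,.1675,.036])
for a in((35,17,2),(35,-17,2),(31,17,2),(44,26,-34),(44,-26,-34),(-82,26,-34),(-57,20,-33),(-57,20,27),(-79,20,27),(-23,-13,27)): print("H",a,c(s0+(a[0]*ex+a[1]*ey+a[2]*ez)/1000))
```

```text
cell (28.75, 0, 0) [202.2 302.4]
cell (28.75, 17, 0) [230.1 316. ]
cell (28.75, -17, 0) [174.8 289. ]
cell (28.75, 0, 17) [198.5 256. ]
cell (28.75, 0, -17) [205.9 348.3]
H (35, 17, 2) [248.1 375.7]
H (35, -17, 2) [193. 348.]
H (31, 17, 2) [257.8 372.7]
H (44, 26, -34) [248.3 486.6]
H (44, -26, -34) [164.9 442.2]
H (-82, 26, -34) [540.2 390.6]
H (-57, 20, -33) [474.3 401.5]
H (-57, 20, 27) [466.2 245. ]
H (-79, 20, 27) [516.1 230. ]
H (-23, -13, 27) [332.7 243.6]
```

The scene crop shows the cell level above the cradle. Its button face is at (210,300), over the wall, whose top runs from (203,352) to (253,378), and its flat end is just short of the plate at (365,300). Cell and cradle show the same image offset, so they're aligned with each other. Now I'll push against the spring.

Call:
step_arm:
  deltas:
    - [0,0,0,2,0,1,20]
    - [0,0,0,4.5,0,1,20]
    - [0,0,0,7,0,1,20]
    - [0,0,0,9.5,0,1,20]
    - [0,0,0,12,0,1,20]
    - [0,0,0,14.5,0,1,20]
    - [0,0,0,16.5,0,1,20]
    - [0,0,0,17.5,0,1,20]
  newtons: 45

```text
time: 10.55
position: [0.4912, 0.1684, 0.023]
tool_rot: [3.133, 0.233, -0.003]
ft_force: [-4.8, -0.2, 1.0]
grip_width: 0.383
```

Run:
```python
from h import *
delta([.4865+.006*.989,.1675+.006*.148,-.0005],8.5)
for n in("scene","top"): cv2.imwrite(f"pics/{n}7.png",optics.get_image(n)[:,:,::-1])
s=cv2.imread("pics/scene7.png")[150:200,235:305]
cv2.imwrite("pics/crop12.png",cv2.convertScaleAbs(cv2.resize(s,None,fx=11,fy=11,interpolation=2),alpha=1.8))
delta([.4865+.006*.989,.1675+.006*.148,-.0005],8.5)
```

```text
turn [0.02 0.1  0.02] shift [ 1.2  0.1 23.5] | at [491.2 168.4  23. ] F [-4.8 -0.2  1. ] w 33.4 t 10.55
turn [0.02 0.1  0.02] shift [ 1.3  0.1 23.5] | at [491.2 168.3  23. ] F [-5.3 -0.9  1.6] w 33.2 t 10.65
```

View pics/crop12.png

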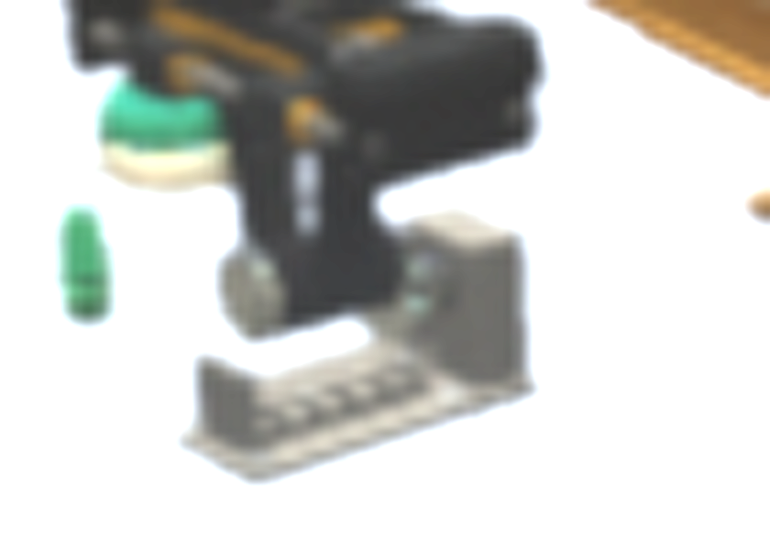

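The spring pushes back with about 5 N, which means roughly 8–12 mm of compression, and the cell hasn't slipped in the grip: its face moved from (210,300) to (250,290). I'll push 5 mm more for clearance, then lower.

Call:
step_arm:
  deltas:
    - [0,0,0,2.5,0,0,20]
    - [0,0,0,5,0,0,20]
    - [0,0,0,5,0,3,20]
    - [0,0,0,5,0,6,20]
    - [0,0,0,5,0,9,20]
    - [0,0,0,5,0,12,20]
    - [0,0,0,5,0,14,20]
    - [0,0,0,5,0,15,20]

```text
time: 11.65
position: [0.4953, 0.1689, 0.0078]
tool_rot: [3.132, 0.233, -0.005]
ft_force: [-6.6, -0.8, 2.1]
grip_width: 0.38
```

Run:
```python
from h import *
delta([.4865+.006*.989,.1675+.006*.148,-.0005],8.5)
print(ctrl.get_state()["torque"])
for n in("scene",): cv2.imwrite(f"pics/{n}8.png",optics.get_image(n)[:,:,::-1])
s=cv2.imread("pics/scene8.png")[150:200,235:305]
cv2.imwrite("pics/crop13.png",cv2.convertScaleAbs(cv2.resize(s,None,fx=11,fy=11,interpolation=2),alpha=1.8))
```

```text
turn [0.04 0.19 0.03] shift [-2.8  0.1  8.3] | at [495.3 168.9   7.8] F [-6.6 -0.8  2.1] w 33.1 t 11.65
[-0.24771782  1.54016655  0.06703341]
```

View pics/crop13.png

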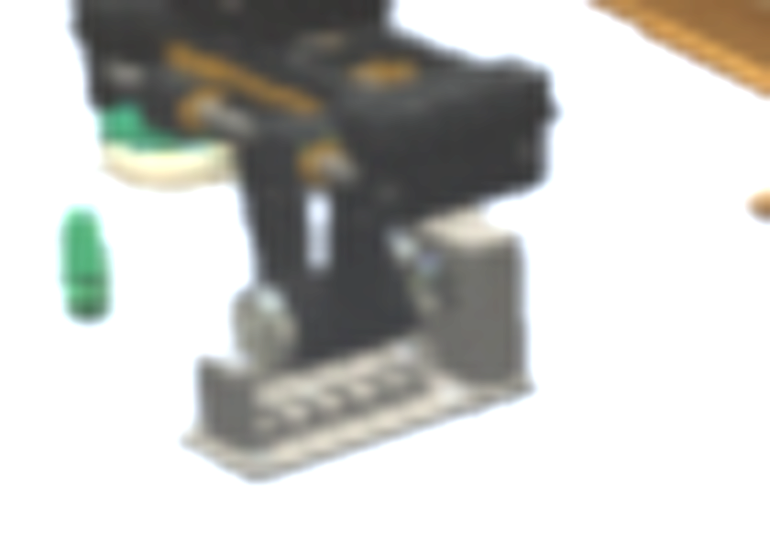

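The spring force is now about 6.5 N and the cell's button end is passing behind the wall, with its lower edge hidden at (262,365). I'll lower it the rest of the way.

Call:
step_arm:
  deltas:
    - [0,0,0,0,0,2,20]
    - [0,0,0,0,0,4,20]
    - [0,0,0,0,0,5.5,20]
    - [0,0,0,0,0,7,20]
    - [0,0,0,0,0,7,20]
    - [0,0,0,0,0,7,20]
    - [0,0,0,0,0,7,20]
    - [0,0,0,0,0,7,20]

```text
time: 12.7
position: [0.4953, 0.1688, 0.0008]
tool_rot: [3.132, 0.233, -0.005]
ft_force: [-7.2, -0.9, 1.0]
grip_width: 0.386
```

Run:
```python
from h import *
delta([.4865+.006*.989,.1675+.006*.148,-.0005],8.5)
print(ctrl.get_state()["torque"])
for n in("scene",): cv2.imwrite(f"pics/{n}9.png",optics.get_image(n)[:,:,::-1])
s=cv2.imread("pics/scene9.png")[150:200,235:305]
cv2.imwrite("pics/crop14.png",cv2.convertScaleAbs(cv2.resize(s,None,fx=11,fy=11,interpolation=2),alpha=1.8))
```

```text
turn [0.04 0.19 0.02] shift [-2.9 -0.   1.3] | at [495.3 168.8   0.8] F [-7.2 -0.9  1. ] w 33.6 t 12.7
[-0.26574544  1.37430106  0.10132325]
```

View pics/crop14.png

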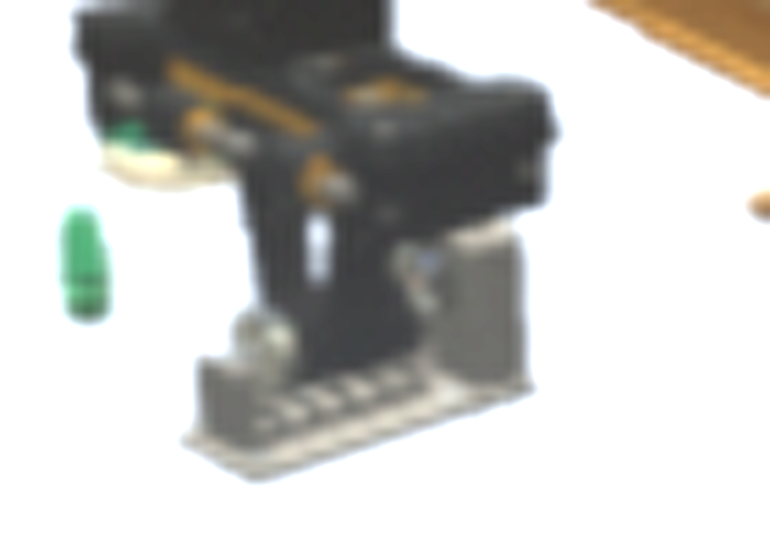

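Call:
step_arm:
  deltas:
    - [0,0,0,0,0,0.5,20]
    - [0,0,0,0,0,1,20]
    - [0,0,0,0,0,1.5,20]
    - [0,0,0,0,0,2,20]
    - [0,0,0,0,0,2,20]
    - [0,0,0,0,0,2,20]
    - [0,0,0,0,0,2,20]
    - [0,0,0,0,0,2,20]

```text
time: 13.75
position: [0.4955, 0.1691, 0.0003]
tool_rot: [3.131, 0.233, -0.005]
ft_force: [-10.1, -3.3, 12.9]
grip_width: 0.383
```

It has touched bottom in the trough (Fz up to 13 N). I'll ease toward the fixed contact and then open.

Call:
step_arm:
  deltas:
    - [0,0,0,-1,0,-0.7,20]
    - [0,0,0,-2.5,0,-0.7,20]
    - [0,0,0,-4,0,-0.7,20]
    - [0,0,0,-4,0,-0.7,28]
    - [0,0,0,-4,0,-0.7,36]
    - [0,0,0,-4,0,-0.7,42]
    - [0,0,0,-4,0,-0.7,48]
    - [0,0,0,-4,0,-0.7,55]

```text
time: 14.75
position: [0.4931, 0.1686, -0.0]
tool_rot: [-3.133, -0.233, -0.0]
ft_force: [-0.2, -0.9, -0.6]
grip_width: 0.576
```

Run:
```python
from h import *
delta([.4865,.1675,-.0005],8.5)
for n in("scene",): cv2.imwrite(f"pics/{n}10.png",optics.get_image(n)[:,:,::-1])
s=cv2.imread("pics/scene10.png")[150:200,235:305]
cv2.imwrite("pics/crop15.png",cv2.convertScaleAbs(cv2.resize(s,None,fx=11,fy=11,interpolation=2),alpha=1.8))
```

```text
turn [-0.   -0.01  0.01] shift [-6.7  0.1  0.5] | at [493.1 168.6  -0. ] F [-0.2 -0.9 -0.6] w 50.1 t 14.75
```

View pics/crop15.png

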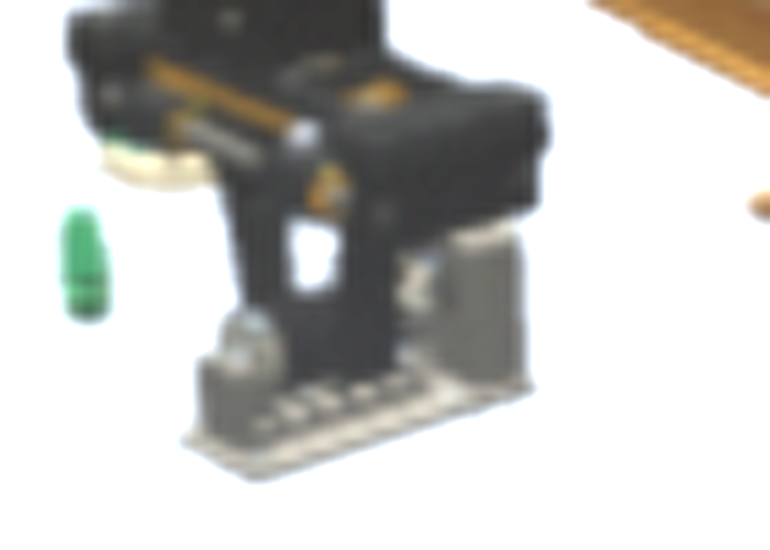

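The cell slid to the fixed contact and now sits behind the wall, with its face at (250,345). I'll retract straight up and then move aside to get a clear look.

Call:
step_arm:
  deltas:
    - [0,0,0,0,0,0,60]
    - [0,0,0,0,0,0,60]
    - [0,0,0,0,0,-5,60]
    - [0,0,0,0,0,-20,60]
    - [0,0,0,0,0,-45,60]
    - [0,0,0,0,0,-75,60]
    - [0,0,0,0,0,-105,60]
    - [0,0,0,0,0,-130,60]

```text
time: 15.8
position: [0.4935, 0.169, 0.1326]
tool_rot: [-3.133, -0.234, -0.004]
ft_force: [-0.0, -0.1, -0.1]
grip_width: 0.689
```

Call:
step_arm:
  deltas:
    - [0,0,0,0,20,0,60]
    - [0,0,0,0,60,0,60]
    - [0,0,0,0,105,0,60]
    - [0,0,0,0,150,0,60]
    - [0,0,0,0,190,0,60]
    - [0,0,0,0,215,0,60]
    - [0,0,0,0,220,0,60]
    - [0,0,0,0,220,0,60]

```text
time: 16.8
position: [0.5257, -0.048, 0.1306]
tool_rot: [-3.132, -0.234, -0.001]
ft_force: [-0.1, 0.1, 0.3]
grip_width: 0.688
```

Run:
```python
from h import *
for n in("scene","top"): cv2.imwrite(f"pics/{n}11.png",optics.get_image(n)[:,:,::-1])
s=cv2.imread("pics/scene11.png")[155:200,240:295];t=cv2.imread("pics/top11.png")[185:245,165:220]
cv2.imwrite("pics/crop16.png",np.hstack([cv2.resize(cv2.convertScaleAbs(s,alpha=1.5),(390,319),interpolation=2),cv2.resize(cv2.convertScaleAbs(t,alpha=1.5),(292,319),interpolation=2)]))
a=cv2.resize(cv2.convertScaleAbs(t,alpha=1.5),None,fx=10,fy=10,interpolation=2);a=cv2.resize(t,None,fx=9,fy=9,interpolation=2)
cv2.imwrite("pics/crop17.png",cv2.convertScaleAbs(a,alpha=1.6))
cv2.imwrite("pics/crop16.png",cv2.convertScaleAbs(cv2.resize(s,None,fx=13,fy=13,interpolation=2),alpha=1.8))
```

```text
(no output)
```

View pics/crop16.png

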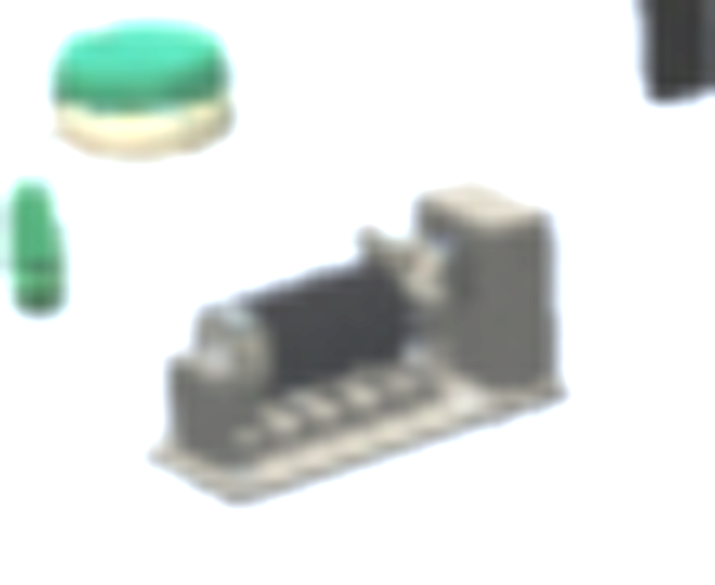

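View pics/crop17.png

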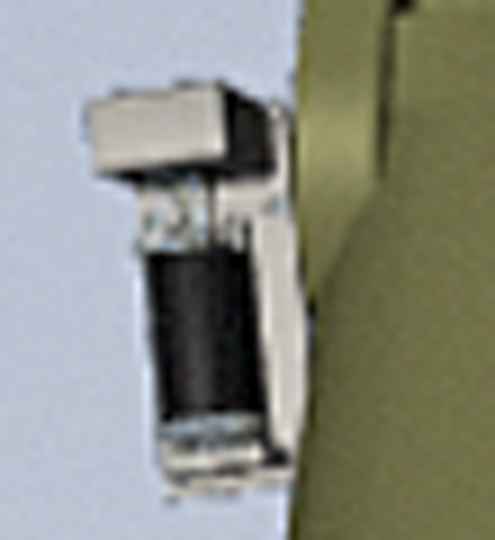

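View pics/top11.png

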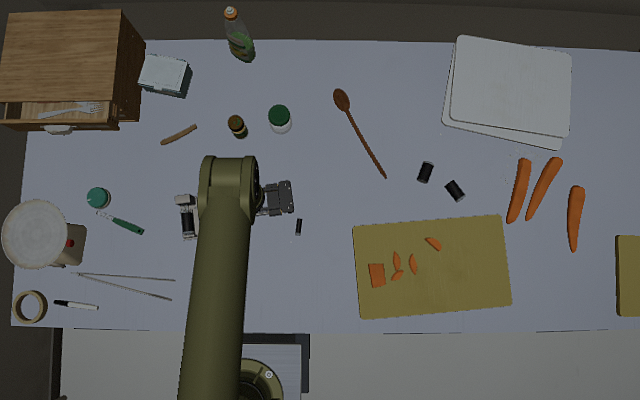

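The cell is in the cradle between plate and wall. The top crop shows it spanning (200,250) to (215,445), parallel to the cradle. The small cell is unmoved at (298,227). I'll check height and level numerically.

Run:
```python
from h import *
np.set_printoptions(precision=1,suppress=True)
y=np.radians(8.5);ex=np.array([-np.cos(y),-np.sin(y),0]);ez=np.array([0,0,1.]);c0=optics.get_calibration("scene")
s0=np.array([.4865,.1675,.036]);C=ray("scene",[[0,0]])[0]
v=s0-C;v/=np.linalg.norm(v);n=np.cross(ex,v);n/=np.linalg.norm(n);n*=np.sign(n[2])
c=lambda X:(proj("scene",[X])[0]-[240,155]+.46)*13
for nm,dz in(("home",0),("4mm high",.004)):
  for x in(-.028,0,.025): print(nm,x,"top edge",c(s0+x*ex+.017*n+dz*ez),"bottom edge",c(s0+x*ex-.017*n+dz*ez))
for a in((31,17,2),(35,17,2),(35,-17,2),(-57,20,27),(-79,20,27),(-57,-20,27)):
  print("H",a,c(s0+(a[0]*ex+a[1]*np.cross(ez,ex)+a[2]*ez)/1000))
s=cv2.imread("pics/scene11.png");g=cv2.cvtColor(s,cv2.COLOR_BGR2GRAY)[155:200,240:295]
b=cv2.resize(g,None,fx=13,fy=13,interpolation=2)
for col in(290,310,330,350): 
  k=np.where(b[200:420,col]<50)[0]+200; print(col,k.min(),k.max())
t=cv2.imread("pics/top11.png");gt=cv2.cvtColor(t,cv2.COLOR_BGR2GRAY)[210:235,176:197]
m=(gt<65).astype(np.uint8);cc=max(cv2.findContours(m,0,1)[0],key=cv2.contourArea)+np.array([176,210])
p=onz("top",cc.reshape(-1,2),.036)[:,:2]*1000;print(cv2.minAreaRect(p.astype(np.float32)))
print(np.round(ctrl.get_state()["ft_force"],1))
```

```text
home -0.028 top edge [355.3 260.4] bottom edge [389.9 368.8]
home 0 top edge [277.7 283.6] bottom edge [312.7 393.2]
home 0.025 top edge [206.9 304.8] bottom edge [242.4 415.4]
4mm high -0.028 top edge [354.5 247.9] bottom edge [389.1 356.5]
4mm high 0 top edge [276.8 271.1] bottom edge [311.9 380.7]
4mm high 0.025 top edge [205.9 292.1] bottom edge [241.5 402.9]
H (31, 17, 2) [239.9 375.6]
H (35, 17, 2) [228.3 379.1]
H (35, -17, 2) [163.2 346.4]
H (-57, 20, 27) [486.1 224.6]
H (-79, 20, 27) [545.1 207. ]
H (-57, -20, 27) [407.4 189.9]
290 299 385
310 292 382
330 285 376
350 279 367
((491.7967529296875, 168.29653930664062), (71.630615234375, 35.50735092163086), 9.326809883117676)
[ 1.   1.1 -0.1]
```

```bash
python3 -c "
from bench import ctrl
print(ctrl.close_job(), ctrl.get_state()['time'])"
```

```text
the job is handed in; nothing more can be done
the job is handed in; nothing more can be done
```

The large cell is loaded in the cradle, and I handed the job in at about 17 s. No verdict comes back, so success rests on my own checks. I held the leftmost large cell level above the cradle and pushed its flat end against the spring, which pushed back with about 7 N. I then lowered the button end behind the wall until it touched bottom, let go and moved the arm clear.

**Last checks:**
- **Cell:** In the final pictures it lies between the plate and the end wall. Its yaw is 9.3°, against about 8.5° for the cradle. Its upper edge in the scene picture has slope 0.33 where 0.30 was expected for a level cell.
- **Height:** At touchdown the cell's centre worked out at about 37 mm, against 36 mm for home, and the pictures show no sign of it sitting high. The lower-edge height check was inconclusive: it came out about 24 enlarged pixels (2 image pixels) from the prediction, probably because the trough hides that edge.
- **Surroundings:** The small cell is where it was. The gripper is clear and touching nothing.

**What disagreed:**
- **Fingertips:** The fingertips end about 28 mm short of the stated TCP, so my first grasp closed above the cell without touching it. I went lower and the second grasp held.
- **Spring force:** It read slightly low for the measured push. I pushed 5 mm further to be safe.
- **Final length in the top view:** The dark outline came out at 72 mm, longer than the cell's 61.5 mm. I put this down to shadow, and did not use it to judge the position along the cradle.

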